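# Vent the motorcycle cell and hold the load-test lever level

### The arm

A 7-joint arm with a two-finger parallel gripper is mounted at the origin on the work surface. World frame = base frame: x ahead of the robot, y to its left, z up, the work surface at z = 0. Lengths are in m, angles in rad, forces in N, time in s.
With the tool pointing down it reaches from about 0.4 to 0.85 m from the base axis. Payload 10.4 kg.
Tool frame: the origin (TCP) lies at the very end of the fingers, on their centre line; the grasp point (between the pads) lies r.tcp_to_grasp behind it (r.tcp_to_grasp is the distance from the TCP to the grasp point, in m); z points along the fingers, y is the line along which they close (so a half turn about z gives the same grasp; the last joint's range is limited). The gripper opens to 87 mm and grips with 3 to 60 N. Pads are 19 mm wide; open, the fingers measure 117 mm over their backs; the gripper's body (75 mm by 190 mm) begins 51 mm behind the grasp point.
Start: joints at [1.098, 0.332, -0.065, 1.46, 0.022, 1.35, -0.088], TCP at [0.272, -0.563, 0.223] pointing down, gripper open.
Joint ranges: [-2.6, 2.6], [-0.5, 2.12], [-1.47, 1.34], [0.16, 2.42], [-1.27, 4.41], [0.06, 2.06], [-2.6, 2.6]. Speed limits (rad/s): [2.22, 2.22, 2.79, 2.79, 3.14, 3.14, 3.14].

### API

Orientations are given as a unit quaternion [x, y, z, w].
In Python, from bench import monitor, cams, ticket, r gives the robot as it stands.
- The arm moves only by the shell command python3 -m crank 'ROWS' [OPENING] [FORCE]. ROWS is a JSON object whose one key "steps" holds a list of rows, each a list of 2 entries, a list of its own where there are three numbers: the shift along the world's x, y, z in units of 25 mm (1.0 is 25 mm), then the turn, a rotation vector about the world's x, y, z in units of 5 degrees (1.0 is 5 degrees). In form: {"steps": [[[x, y, z], [ax, ay, az]], ...]}. A call has 1 to 10 rows; each row shifts and turns the commanded pose from where the row before left it; what a row does not reach is not made up. A row lasts 1/12 s, in which the tool goes at most 41.7 mm and 7.16 degrees, less where a joint would pass 70% of its speed; a pose out of reach is approached as far as the arm can. A call is refused whole if a number of a shift passes 1 or a number of a turn 1, either way. A call with a gripper value outside its range is refused whole. OPENING is the finger opening in mm, from 0 to 87, set as the call begins (- or left out, the last holds). The fingers move at their own pace and stop on an object; FORCE is the grip in N (left out, the last holds). Time passes only in rows, so rows that do not move let the fingers close. It gives the time, the measured TCP pose, the force, the opening and the grip force at its end, in the units of the state.
- monitor.read_state(): the state, without advancing time (a new reading comes with each control period).
- cams.camera(name): name is "scene" or "top"; returns a dict with "pixels" (480x640x3 uint8, blue, green, red), "z_map" (480x640 float32, m along the optical axis (not along the pixel's ray), 0 where there is no reading), "vfov" (degrees; the focal length in pixels is half the picture's height over the tangent of half this angle, whatever the lens; pixels are square), "cx", "cy" (the principal point, pixels), "k1" (the pictures are not rectified: a ray, as slopes to the right and down, at radius r is drawn at 1 + k1 r^2 times it, then the intrinsics apply), "T" (4x4, takes a point from camera to world coordinates). Camera axes: x right, y up, looking along -z (the intrinsics and any distortion apply to the point x, -y, -z); pixel columns grow to the right and rows downward; lengths in m; the calibration is good to about 2 mm. A picture is of the moment at which its call begins.
- ticket.close_job(): hands the job in; it is judged then, once.
The state is a dict: "time": time; "joint_positions": joint angles; "joint_vel": joint speeds; "joint_torque": joint torques, N m; "ee_pos": TCP position; "eef_rot": TCP orientation; "ft_force": force on the tool from outside, world axes, zero at the start; "torque": the same for the moment, N m; "width": finger opening in m; "grip_force": force on a finger pad.
Only numpy, scipy, OpenCV 4.12 (cv2) and the standard library are available. Lean on these libraries where they do the work, as an engineer would, in place of code of your own. Each camera call takes 0.05 s, during which the arm holds its last target. There are 200 camera calls.

### The job

Open the vent cap of the black motorcycle cell by turning it anticlockwise (seen from above) about a quarter turn, to its stop, leave it open, and only then press down the spring-loaded dead-man lever of the load tester until the lever is level, never letting it go down to its lower stop. Keep it level for at least two seconds and finish while still holding it there with the fingers: do not let go. Leave the loose batteries, trays and scoop where they are.

Things in the scene. Friction and masses are not known exactly. Their poses are not given: they have to be found in the camera images.
- cell: squat black motorcycle cell, 150 x 88 mm, top at 96 mm, clamped immovably in a steel cradle (170 x 108 mm, sides 33 mm high); origin under its centre on the bench, z up; two lead terminals 8 mm high stand on its top at the +x end (62 mm from the centre, 30 mm either side). It may stand left or right of the robot's midline, with the load tester on the other side
- cap_grip (a point): the cell's grey captive vent cap, mid-top of the cell: a disc 44 mm across and 10 mm high with an upright grip bar, 42 mm long (along this point's x), 12 mm thick (its y), 20 mm tall, top 32 mm above the cell's top (128 mm above the bench). This point is on the turning axis, in the bar, 9 mm below its top (119 mm above the bench); its axes turn with the cap
- cap (a joint): turn of the vent cap, rad: 0 shut, grows anticlockwise seen from above, stop at 1.5 = fully open; starts between 0 and 0.3. It turns with light friction (0.06 N m) and stays where it is left. Open counts above 1.3
- tester: load tester, a grey steel base 190 x 120 x 40 mm fixed to the bench, origin under its centre on the bench, z up. On it two steel cheek plates 118 mm high carry the lever's pin at the +x end, and a slim upright index plate (14 x 4 mm, top 106 mm above the bench) stands 36 mm to the +y side of the lever, above the middle of the base
- lever_pivot (a point): the lever's pivot pin, 75 mm from the tester's origin to its +x, 100 mm above the bench; axes as the tester's; the pin lies along y
- lever_pad (a point): centre of the top face of the black rubber pad (46 x 50 mm, 20 mm thick) at the lever's free end, 130 mm from the pin towards the tester's -x; axes tilt with the lever. Lever level = this point 10 mm higher than lever_pivot (110 mm above the bench); at rest about 154 mm above it. The bar is 24 mm wide, 12 mm thick; when level its top is flush with the index plate's top
- lever (a joint): angle of the lever, rad: 0 at rest (free end raised 0.35 rad above level), 0.35 level, 0.70 at the lower stop; grows as it is pressed down. A spring always pushes it up: about 4 N at the pad at the start, 9 N at level, 14 N at the bottom. Level counts from 0.27 to 0.43; above 0.62 counts as reaching the lower stop
- lantern_a: grey plastic lantern battery standing upright, 67 x 67 mm, 98 mm tall plus two 14 mm contact cones (112 mm in all), loose, 0.6 kg; origin under its centre; bystander
- lantern_b: grey plastic lantern battery standing upright, 67 x 67 mm, 98 mm tall plus two 14 mm contact cones (112 mm in all), loose, 0.6 kg; origin under its centre; bystander
- lantern_c: grey plastic lantern battery standing upright, 67 x 67 mm, 98 mm tall plus two 14 mm contact cones (112 mm in all), loose, 0.6 kg; origin under its centre; bystander
- lantern_d: grey plastic lantern battery standing upright, 67 x 67 mm, 98 mm tall plus two 14 mm contact cones (112 mm in all), loose, 0.6 kg; origin under its centre; bystander
- tray_a: stamped tin button-cell tray, 110 x 72 x 16 mm, loose; origin under its centre; bystander
- tray_b: stamped tin button-cell tray, 110 x 72 x 16 mm, loose; origin under its centre; bystander
- scoop: red plastic sorting scoop, blade 110 x 76 mm with 36 mm walls, handle 22 mm thick to its -x, 203 mm long in all, loose; origin under the blade's back half; bystander

How it is judged:
On the way, in this order (a step that is already met when the one before it is completed fails the run):
1. the vent cap is turned open to its stop, the lever still at rest (value of joint cap above 1.3 rad and value of joint lever below 0.1 rad), for 0.2 s.
2. the fingers hold the lever level for two seconds, the cap open (value of joint cap above 1.3 rad and value of joint lever between 0.27 and 0.43 rad and contact force between the fingers and lever above 3 N), for 2 s.
At the end, for the whole second after the job is handed in: the program ends holding: the fingers press on the lever (over 3 N) and keep it still and level (0.27 to 0.43 rad, level being 0.35) while the vent cap is open (over 1.3 rad of 1.5), and every loose battery, tray and the scoop is within 30 mm of where it began (all of step 2 and velocity of joint lever between -0.1 and 0.1 rad/s and distance of each of lantern_a, lantern_b, lantern_c, lantern_d, tray_a, tray_b, scoop from where it was at the start of the episode below 0.03 m); the arm keeps its last pose, push and grip.
It fails at once if the lever is pressed while the vent cap is not yet open (value of joint cap below 1.3 rad and value of joint lever above 0.12 rad).
It fails at once if the lever reaches its lower stop (value of joint lever above 0.62 rad).
It fails at once if a loose battery, a tray or the scoop is shifted by more than 30 mm (distance of any of lantern_a, lantern_b, lantern_c, lantern_d, tray_a, tray_b, scoop from where it was at the start of the episode above 0.03 m).
It also fails if it takes over 54 s, if anything falls off the work surface, if the arm or the gripper's body presses on something with over 40 N, if the wrist force passes 120 N, or if a joint passes its speed limit or range.

## Working session

There is one attempt and no reset: what is moved stays moved. The work goes in short steps, Python scripts to look and compute and a shell command to move; the robot and the scene stay as the last step left them, time stands still between calls to the robot, and variables do not carry over. Pictures are saved under pics/ and viewed, at most 10 in all, crops included, and the job is handed in when it is done.

```bash
mkdir -p pics; cat > h.py <<'E'
import numpy as np, cv2, pickle
from bench import monitor, cams, ticket, r
def grab(n):
    c=cams.camera(n); pickle.dump(c,open(f'/tmp/{n}.pkl','wb')); return c
def load(n): return pickle.load(open(f'/tmp/{n}.pkl','rb'))
def slopes(c,u,v):
    f=240/np.tan(np.radians(c['vfov'])/2)
    K=np.array([[f,0,c['cx']],[0,f,c['cy']],[0,0,1.]])
    return cv2.undistortPoints(np.array([[[u,v]]],float),K,np.array([c['k1'],0,0,0.]))[0,0]
def ray(c,u,v):
    s=slopes(c,u,v); T=np.array(c['T']); return T[:3,3],T[:3,:3]@np.array([s[0],-s[1],-1])
def atz(c,u,v,z):
    o,d=ray(c,u,v); return o+d*(z-o[2])/d[2]
def pt(c,u,v):
    o,d=ray(c,u,v); return o+d*c['z_map'][int(round(v)),int(round(u))]
E
python3 - <<'E'
from h import *
for n in('scene','top'):
    c=grab(n); cv2.imwrite(f'pics/{n}0.png',c['pixels']); print(n,c['vfov'],c['k1'],np.round(c['T'],3).tolist())
s=monitor.read_state(); print(s['time'],s['ee_pos'],s['eef_rot'],s['ft_force'],s['width'],r.tcp_to_grasp)
E
```

```text
scene 48.41495877619951 -0.12649779754330429 [[-0.247, -0.609, 0.754, 1.686], [0.969, -0.143, 0.203, 0.307], [-0.016, 0.78, 0.625, 1.057], [0.0, 0.0, 0.0, 1.0]]
top 49.38528001384301 -0.14529774742197965 [[-0.021, 0.99, -0.138, 0.398], [-1.0, -0.019, 0.015, 0.023], [0.012, 0.139, 0.99, 1.267], [0.0, 0.0, 0.0, 1.0]]
0.1 [ 0.27158307 -0.56253474  0.22185486] [ 9.74818206e-01  2.23000189e-01 -1.62058781e-04 -5.96307858e-04] [ 0.49117315 -0.4772673  -0.7814687 ] 0.08689959965866029 0.0187
```

View pics/top0.png

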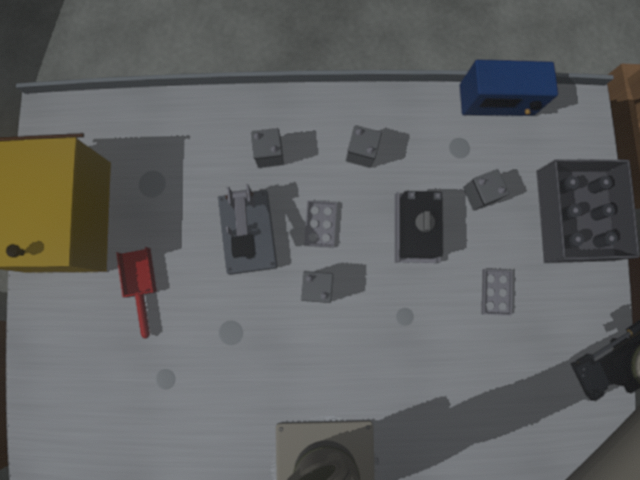

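View pics/scene0.png

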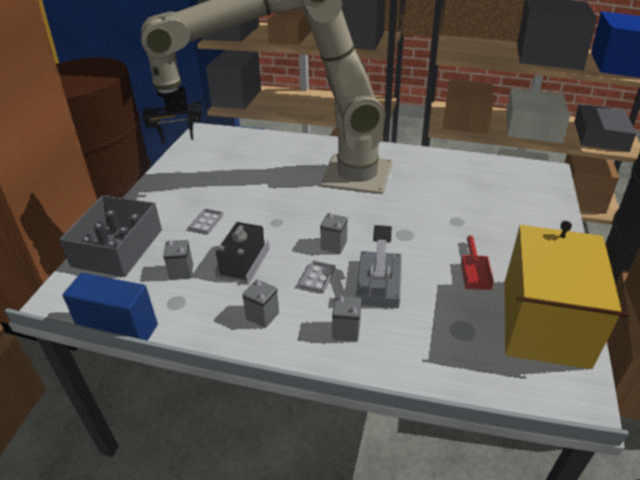

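The top view shows the cell at about (421,225) with its cap at (425,221), and the tester at about (248,232) with its pad at (243,246). In the scene view, the cap is at (239,234) and the pad at (382,233). I'll enlarge these areas.

```bash
python3 - <<'E'
from h import *
t=load('top')['pixels'];s=load('scene')['pixels']
def cr(im,x,y,w,h,k): return cv2.resize(im[y:y+h,x:x+w],None,fx=k,fy=k,interpolation=cv2.INTER_CUBIC)
a=np.hstack([cr(t,210,180,80,100,5),cr(t,380,180,80,100,5)])
b=np.hstack([cr(s,345,215,80,100,5),cr(s,205,210,80,100,5)])
f=lambda a: cv2.convertScaleAbs(a,alpha=1.7,beta=10)
cv2.imwrite('pics/ct.png',f(a));cv2.imwrite('pics/cs.png',f(b))
E
```

```text
(no output)
```

View pics/ct.png

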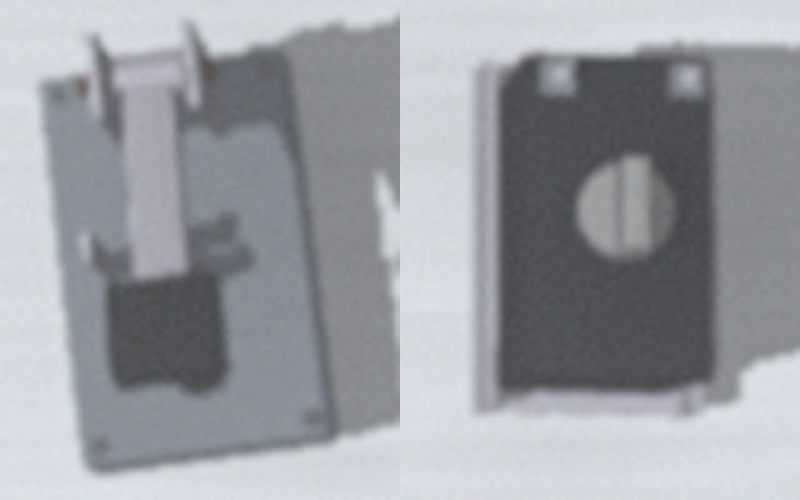

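View pics/cs.png

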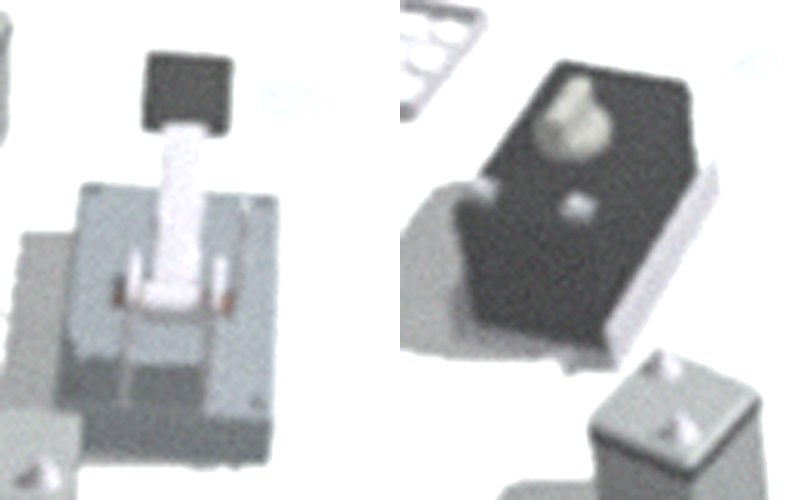

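In the top crop, the cap bar spans local (622–652, 155–250), so the bar is nearly along world x. The pad top spans (108–228, 280–390). In the scene crop, the pad is at about (188,92) and the bar at about (575,105). Next I'll turn these into world positions.

```bash
python3 - <<'E'
from h import *
t=load('top');s=load('scene')
P=lambda x0,y0,x,y:(x0+(x+.5)/5-.5,y0+(y+.5)/5-.5)
def show(n,c,p): print(n,np.round(p,1),'depth',np.round(pt(c,*p),4))
T=lambda x,y:P(210,180,x,y); C=lambda x,y:P(380,180,x-400,y)
S=lambda x,y:P(345,215,x,y); D=lambda x,y:P(205,210,x-400,y)
for n,p in dict(bar=C(637,202),barF=C(638,162),barN=C(637,243),celltop=C(560,300),t1=C(557,77),t2=C(688,79),pad=T(167,330),lev1=T(155,120),lev2=T(157,255),index=T(85,245)).items(): show('T '+n,t,p)
for n,p in dict(bar=D(577,100),pad=S(188,92),lev=S(175,230),lev2=S(183,150)).items(): show('S '+n,s,p)
def tri(p,q):
    (o1,d1),(o2,d2)=ray(t,*p),ray(s,*q)
    k=np.linalg.lstsq(np.c_[d1,-d2],o2-o1,rcond=None)[0]; a,b=o1+k[0]*d1,o2+k[1]*d2; return np.round((a+b)/2,4),np.linalg.norm(a-b)
print('tri bar',tri(C(637,202),D(577,105)),'pad',tri(T(167,330),S(188,92)),'t1',tri(C(557,75),D(578,203)),'t2',tri(C(688,78),D(482,187)))
print('bar atz',[np.round(atz(t,*C(x,y),.128),4) for x,y in((622,155),(652,155),(622,250),(652,250))])
print('base top corners',[np.round(atz(t,*T(x,y),.04),4) for x,y in((42,82),(288,55),(333,435),(93,468))])
print('cell top corners',[np.round(atz(t,*C(x,y),.096),4) for x,y in((500,60),(713,58),(713,385),(500,388))])
# depth clouds
for c,lo,hi,reg in((t,.122,.134,(380,460,180,280)),(s,.122,.134,(205,285,210,310))):
    pts=np.array([pt(c,u,v) for u in range(reg[0],reg[1]) for v in range(reg[2],reg[3])]);m=(pts[:,2]>lo)&(pts[:,2]<hi)
    print('bar cloud',m.sum(),pts[m].mean(0) if m.any() else '')
E
```

```text
T bar [427. 220.] depth [ 0.5752 -0.2357  0.127 ]
T barF [427.2 212. ] depth [ 0.5936 -0.2374  0.1254]
T barN [427.  228.2] depth [ 0.5567 -0.2346  0.1276]
T celltop [411.6 239.6] depth [ 0.5354 -0.2046  0.0977]
T t1 [411. 195.] depth [ 0.6364 -0.206   0.1084]
T t2 [437.2 195.4] depth [ 0.6356 -0.2679  0.1033]
T pad [243.  245.6] depth [0.5222 0.169  0.1608]
T lev1 [240.6 203.6] depth [0.6221 0.1802 0.1164]
T lev2 [241.  230.6] depth [0.5574 0.1759 0.1409]
T index [226.6 228.6] depth [0.5673 0.2131 0.1073]
S bar [240.  229.6] depth [ 0.5728 -0.2315  0.1262]
S pad [382.2 233. ] depth [0.5296 0.1718 0.1527]
S lev [379.6 260.6] depth [0.6066 0.1792 0.1189]
S lev2 [381.2 244.6] depth [0.5653 0.1755 0.1407]
tri bar (array([ 0.5749, -0.2337,  0.1244]), np.float64(0.00524614746432264)) pad (array([0.5236, 0.1709, 0.1479]), np.float64(0.00044453097023354943)) t1 (array([ 0.638 , -0.2072,  0.1065]), np.float64(0.0016741585616540798)) t2 (array([ 0.6357, -0.2674,  0.1051]), np.float64(7.61799099020786e-05))
bar atz [array([ 0.5964, -0.2297,  0.128 ]), array([ 0.5962, -0.2434,  0.128 ]), array([ 0.5536, -0.2276,  0.128 ]), array([ 0.5533, -0.2411,  0.128 ])]
base top corners [array([0.6568, 0.2454, 0.04  ]), array([0.6674, 0.1267, 0.04  ]), array([0.4846, 0.1068, 0.04  ]), array([0.471 , 0.2202, 0.04  ])]
cell top corners [array([ 0.6474, -0.1823,  0.096 ]), array([ 0.6469, -0.2821,  0.096 ]), array([ 0.4952, -0.2737,  0.096 ]), array([ 0.4961, -0.1757,  0.096 ])]
bar cloud 99 [ 0.57471249 -0.23484841  0.12742309]
bar cloud 49 [ 0.57907293 -0.23484382  0.12784361]
```

```bash
python3 -m crank '{"steps":[[[0.86,0.93,0],[0,0,-0.4]],[[0.86,0.93,0],[0,0,-0.4]],[[0.86,0.93,0],[0,0,-0.4]],[[0.86,0.93,0],[0,0,-0.4]],[[0.86,0.93,0],[0,0,-0.4]],[[0.86,0.93,0],[0,0,-0.4]],[[0.86,0.93,0],[0,0,-0.4]],[[0.86,0.93,0],[0,0,-0.4]],[[0.86,0.93,0],[0,0,-0.4]],[[0.86,0.93,0],[0,0,-0.4]]]}' 50 20; python3 -m crank '{"steps":[[[0.86,0.93,0],[0,0,-0.4]],[[0.86,0.93,0],[0,0,-0.4]],[[0.86,0.93,0],[0,0,-0.4]],[[0.86,0.93,0],[0,0,-0.4]],[[0,0,0],[0,0,0]],[[0,0,0],[0,0,0]]]}'
```

```text
time: 0.93
ee_pos: [0.4874, -0.329, 0.2223]
eef_rot: [0.999, 0.049, -0.0, -0.0]
ft_force: [0.8, -0.2, -0.4]
width: 0.0502
grip_force: 0.0
time: 1.43
ee_pos: [0.5737, -0.235, 0.2219]
eef_rot: [1.0, -0.017, -0.0, -0.001]
ft_force: [-0.5, -0.5, -0.5]
width: 0.05
grip_force: 0.0
```

```bash
python3 -m crank '{"steps":[[[0,0,-0.8],[0,0,0]],[[0,0,-0.8],[0,0,0]],[[0,0,-0.8],[0,0,0]],[[0,0,-0.8],[0,0,0]],[[0.04,0,-0.6],[0,0,0]],[[0,0,-0.4],[0,0,0]],[[0,0,-0.28],[0,0,0]],[[0,0,0],[0,0,0]],[[0,0,0],[0,0,0]]]}'; python3 - <<'E'
from h import *
t=grab('scene');s=grab('top')
cv2.imwrite('pics/g.png',np.hstack([cv2.resize(c[y:y+120,x:x+120],None,fx=3.3,fy=3.3,interpolation=cv2.INTER_CUBIC) for c,x,y in((t['pixels'],180,160),(s['pixels'],360,160))]))
E
```

```text
time: 2.18
ee_pos: [0.5737, -0.2379, 0.111]
eef_rot: [1.0, -0.02, 0.0, 0.0]
ft_force: [-0.3, -0.7, 0.4]
width: 0.0498
grip_force: 0.0
```

View pics/g.png

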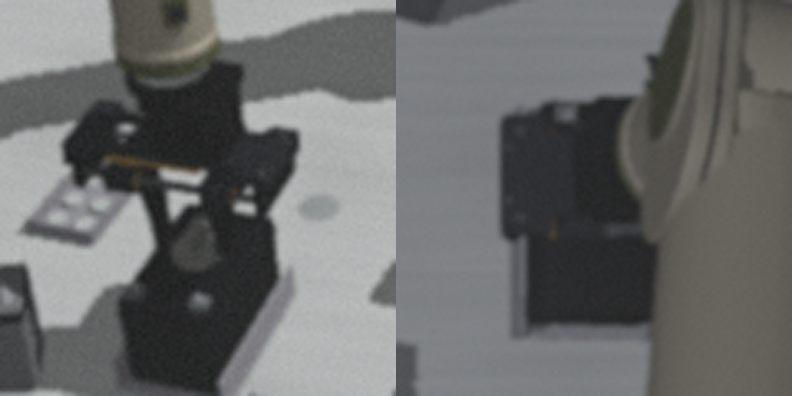

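The scene view shows the cap bar between the two fingers, with the bar at about (195,240) and the fingers at (160,220) and (225,215). I'll centre the fingers slightly and close.

```bash
python3 -m crank '{"steps":[[[0.04,0.1,-0.04],[0,0,0]],[[0,0,0],[0,0,0]],[[0,0,0],[0,0,0]],[[0,0,0],[0,0,0]],[[0,0,0],[0,0,0]],[[0,0,0],[0,0,0]],[[0,0,0],[0,0,0]],[[0,0,0],[0,0,0]]]}' 0 15
```

```text
time: 2.95
ee_pos: [0.5746, -0.2369, 0.1097]
eef_rot: [1.0, -0.02, 0.0, 0.001]
ft_force: [2.0, -5.2, -1.3]
width: 0.0117
grip_force: 15.0
```

```bash
python3 -m crank '{"steps":[[[0,-0.08,0],[0,0,0.8]],[[0,0,0],[0,0,0.8]],[[0,0,0],[0,0,0.8]],[[0,0,0],[0,0,0.8]],[[0,0,0],[0,0,0.8]],[[0,0,0],[0,0,0.8]],[[0,0,0],[0,0,0.8]],[[0,0,0],[0,0,0.8]],[[0,0,0],[0,0,0.8]],[[0,0,0],[0,0,0.8]]]}'
```

```text
time: 3.78
ee_pos: [0.5747, -0.2369, 0.1097]
eef_rot: [0.946, 0.325, -0.0, 0.0]
ft_force: [-1.0, -0.4, 1.2]
width: 0.0117
grip_force: 15.0
```

```bash
python3 -m crank '{"steps":[[[0,0,0],[0,0,0.9]],[[0,0,0],[0,0,0.9]],[[0,0,0],[0,0,0.9]],[[0,0,0],[0,0,0.9]],[[0,0,0],[0,0,0.9]],[[0,0,0],[0,0,0.9]],[[0,0,0],[0,0,0.9]],[[0,0,0],[0,0,0.9]],[[0,0,0],[0,0,0.9]],[[0,0,0],[0,0,0.9]]]}'; python3 -m crank '{"steps":[[[0,0,0],[0,0,0.4]],[[0,0,0],[0,0,0]],[[0,0,0],[0,0,0]],[[0,0,0],[0,0,0]]]}'; python3 -c "
from h import *
s=monitor.read_state();print(s['torque'],s['eef_rot'],s['joint_positions'])"
```

```text
time: 4.62
ee_pos: [0.5747, -0.2369, 0.1097]
eef_rot: [0.749, 0.662, -0.0, -0.0]
ft_force: [-0.8, 0.5, 0.9]
width: 0.0118
grip_force: 15.0
time: 4.95
ee_pos: [0.5747, -0.237, 0.1097]
eef_rot: [0.739, 0.673, -0.0, 0.0]
ft_force: [-0.9, 0.2, 1.2]
width: 0.0122
grip_force: 15.1
[-0.00429262  0.18416915 -0.26782877] [ 7.39212853e-01  6.73471866e-01 -5.55454074e-05  1.80716097e-05] [ 0.71083629  0.45695199 -0.50732715  1.58271223  0.2357728   1.16334596
  0.06020289]
```

The moment about z is -0.27 N·m, well above the 0.06 friction, so the cap is at its stop. I'll release and lift.

```bash
python3 -m crank '{"steps":[[[0,0,0],[0,0,-0.3]],[[0,0,0],[0,0,0]],[[0,0,0],[0,0,0]],[[0,0,0],[0,0,0]],[[0,0,0.2],[0,0,0]],[[0,0,0.8],[0,0,0]],[[0,0,0.9],[0,0,0]],[[0,0,0.9],[0,0,0]],[[0,0,0.9],[0,0,0]],[[0,0,0.9],[0,0,0]]]}' 40; python3 -m crank '{"steps":[[[-0.13,0.95,0],[0,0,0.2]],[[-0.13,0.95,0],[0,0,0.2]],[[-0.13,0.95,0],[0,0,0.2]],[[-0.13,0.95,0],[0,0,0.2]],[[-0.13,0.95,0],[0,0,0.2]],[[-0.13,0.95,0],[0,0,0.2]],[[-0.13,0.95,0],[0,0,0.2]],[[-0.13,0.95,0],[0,0,0.2]],[[-0.13,0.95,0],[0,0,0.2]],[[-0.13,0.95,0],[0,0,0.2]]]}' 0 15;  python3 - <<'E'
from h import *
s=grab('scene');t=grab('top')
cv2.imwrite('pics/o.png',np.hstack([cv2.resize(c[y:y+120,x:x+120],None,fx=3.3,fy=3.3,interpolation=cv2.INTER_CUBIC) for c,x,y in((s['pixels'],180,190),(t['pixels'],360,160))]))
E
```

```text
time: 5.78
ee_pos: [0.5747, -0.2367, 0.2261]
eef_rot: [0.747, 0.664, 0.0, 0.0]
ft_force: [0.4, -0.6, 0.1]
width: 0.0399
grip_force: 0.0
time: 6.62
ee_pos: [0.5418, 0.003, 0.2246]
eef_rot: [0.686, 0.728, 0.0, 0.0]
ft_force: [-0.6, -0.4, 1.1]
width: 0.0005
grip_force: 0.0
```

View pics/o.png

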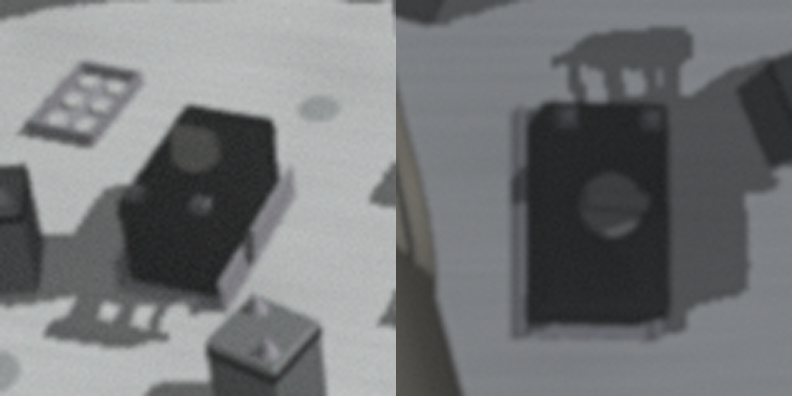

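In the top view the cap bar at (612,205) now lies across the cell along world y, so the cap is open. Next I'll move over the lever pad.

```bash
python3 -m crank '{"steps":[[[-0.13,0.93,0],[0,0,0.05]],[[-0.13,0.93,0],[0,0,0]],[[-0.13,0.93,0],[0,0,0]],[[-0.13,0.93,0],[0,0,0]],[[-0.13,0.93,0],[0,0,0]],[[-0.13,0.93,0],[0,0,0]],[[-0.1,0.93,0],[0,0,0]],[[0,0,0],[0,0,0]],[[0,0,0],[0,0,0]]]}'
```

```text
time: 7.47
ee_pos: [0.5197, 0.1651, 0.2245]
eef_rot: [0.684, 0.73, 0.0, -0.0]
ft_force: [1.0, -0.8, -0.3]
width: 0.0006
grip_force: 0.0
```

```bash
python3 -m crank '{"steps":[[[0,0.16,-0.7],[0,0,0]],[[0,0,-0.7],[0,0,0]],[[0,0,-0.6],[0,0,0]],[[0,0,-0.3],[0,0,0]],[[0,0,-0.3],[0,0,0]],[[0,0,-0.3],[0,0,0]],[[0,0,-0.3],[0,0,0]],[[0,0,-0.2],[0,0,0]],[[0,0,0],[0,0,0]],[[0,0,0],[0,0,0]]]}'
```

```text
time: 8.3
ee_pos: [0.5206, 0.1674, 0.1399]
eef_rot: [0.685, 0.728, 0.0, 0.0]
ft_force: [-0.7, -1.8, 3.9]
width: 0.0005
grip_force: 1.9
```

```bash
python3 -m crank '{"steps":[[[0,0,-0.2],[0,0,0]],[[0,0,-0.2],[0,0,0]],[[0,0,-0.2],[0,0,0]],[[0,0,-0.2],[0,0,0]],[[0,0,-0.2],[0,0,0]],[[0,0,-0.16],[0,0,0]],[[0,0,0],[0,0,0]],[[0,0,0],[0,0,0]]]}';  python3 - <<'E'
from h import *
s=grab('scene')
cv2.imwrite('pics/p.png',cv2.resize(s['pixels'][180:330,310:460],None,fx=4,fy=4,interpolation=cv2.INTER_CUBIC))
E
```

```text
time: 8.97
ee_pos: [0.5196, 0.1677, 0.1109]
eef_rot: [0.685, 0.729, -0.0, -0.0]
ft_force: [-6.2, -0.7, 7.7]
width: 0.0007
grip_force: 3.9
```

View pics/p.png

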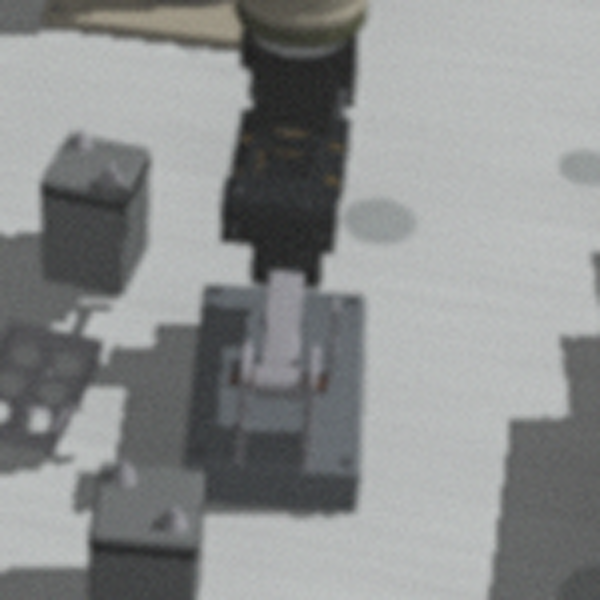

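The fingers press on the pad at about (288,262), and the lever bar runs from (288,275) to (275,380) and looks level. I'll hold and check the bar's heights by depth.

```bash
for i in 1 2 3; do python3 -m crank '{"steps":[[[0,0,0],[0,0,0]],[[0,0,0],[0,0,0]],[[0,0,0],[0,0,0]],[[0,0,0],[0,0,0]],[[0,0,0],[0,0,0]],[[0,0,0],[0,0,0]],[[0,0,0],[0,0,0]],[[0,0,0],[0,0,0]],[[0,0,0],[0,0,0]],[[0,0,0],[0,0,0]]]}'|grep -E "time|pos|force"; done; python3 - <<'E'
from h import *
s=grab('scene')
P=np.array([np.mean([pt(s,u,v) for u in range(379,383)],0) for v in range(251,269)])
P=P[(P[:,2]>.09)&(P[:,2]<.13)]
print(np.round(P[::3],3),'slope',np.polyfit(P[:,0],P[:,2],1))
E
```

```text
time: 9.85
ee_pos: [0.5196, 0.1677, 0.1111]
ft_force: [-5.9, -1.7, 7.8]
grip_force: 3.9
time: 10.68
ee_pos: [0.5196, 0.1677, 0.1111]
ft_force: [-6.5, -0.6, 8.3]
grip_force: 3.9
time: 11.52
ee_pos: [0.5196, 0.1677, 0.1111]
ft_force: [-5.0, -1.0, 8.5]
grip_force: 3.9
[[0.554 0.173 0.108]
 [0.567 0.176 0.109]
 [0.578 0.178 0.108]
 [0.593 0.18  0.11 ]
 [0.603 0.182 0.107]
 [0.614 0.184 0.107]] slope [-0.0157358   0.11715216]
```

The lever slope is about 0.016 rad off level, and it has been held for more than 2.5 s at about 8 N. I'll hand the job in.

```bash
python3 -c "
from bench import ticket
print(ticket.close_job())"
```

```text
the job is handed in; nothing more can be done
None
```

I turned the vent cap anticlockwise to its stop and left it open, then pressed the lever to within about 0.02 rad of level. I had held it there for over 2.5 s at about 8 N, fingers still on it, when I handed the job in; no verdict came back.

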